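# Mate the two finned halves of a heat coupler

### The job

Take the loose aluminium comb with three fins and lower it gently, fins down, into the four-fin base that is bolted to the bench, so that each of its fins stands in one of the three channels of the base: fully home, upright, and roughly centred along the fins. Let go of it there. Leave the five-fin comb where it stands and do not turn the turntable with the indicator.

Things in the scene. Friction and masses are not known exactly. Their poses are not given: they have to be found in the camera images.
- comb3: Aluminium comb to fit, 0.3 kg, standing on THREE fins at y = -30, 0, +30 mm: each 80 long (x), 6 thick, 33 deep. Plate over them 50 (x) x 72 (y), z 32 to 38, so 15 mm of fin shows at both ends. On top a grip rib 50 long (x), 20 wide (y), z 38 to 72: grip across the 20 mm from above. Origin: underside centre, at the fin tips; z up, x along fins; same after half a turn.
- comb5: Bystander: same aluminium comb, outer sizes, rib, origin and axes as comb3, but with FIVE fins 15 mm apart (y = -30 to +30 mm), which do not fit the base.
- base: Fixed aluminium lower half: plate 96 (x) x 130 (y) x 8 mm with four upright fins at y = -45, -15, 15, 45 mm, 80 long (x), 6 thick, tops at z 36; three channels 24 wide, open-ended, floor at z 8. Origin: centre of the plate's underside, on a mat 4 mm above the work surface; z up, x along fins. With comb3 home, its origin is 8 mm above this one, its middle fin in the middle channel.
- index_pin (a point): Top of a small steel pin on the aluminium turntable, 80 mm from its axis. Turntable 180 mm across, its top 42 mm above the work surface, with a domed round indicator up to 115 mm high in the middle; it turns under a light push.

How it is judged:
By the outcome, as a careful person would: the job done as asked, in the order asked, and still so for the second after the job is handed in, with the robot touching nothing.
It also fails if it takes over 40 s, if anything falls off the work surface, if the arm or the gripper's body presses on something with over 40 N, if the wrist force passes 120 N, or if a joint passes its speed limit or range.

### The arm

A 6-joint arm with a two-finger parallel gripper is mounted at the origin on the work surface. World frame = base frame: x ahead of the robot, y to its left, z up, the work surface at z = 0. Lengths are in mm, angles in degrees, forces in N, time in s.
With the tool pointing down it reaches from about 350 to 850 mm from the base axis. Payload 8.1 kg.
Tool frame: the origin (TCP) lies midway between the tips of the shut fingers; the grasp point (between the pads) lies 19 mm behind it; z points along the fingers, y is the line along which they close (so a half turn about z gives the same grasp; the last joint's range is limited). The gripper opens to 85 mm and grips with 20 to 120 N. Pads are 22 mm wide; open, the fingers measure 114 mm over their backs; the gripper's body (76 mm by 85 mm) begins 54 mm behind the grasp point. The pads swing forward as they close: fully open they stand 13 mm farther back than shut.
Start: joints at [62.372, 7.471, 85.268, -0, 87.261, -4.893], TCP at [231.861, 553.395, 231.292] pointing down, gripper open.
Joint ranges: [-169.43, 169.43], [-51.17, 129.36], [1.28, 143.12], [-76.62, 256.62], [0, 156.53], [-152.29, 152.29]. Speed limits (degrees/s): [136.94, 136.94, 159.86, 180, 180, 180].

### API

Orientations are given as [roll, pitch, yaw] about the fixed x, y, z axes, in that order (R = Rz(yaw) Ry(pitch) Rx(roll)).
In Python, from bench import r gives the robot as it stands. The module is installed in compiled form; this text tells all that it offers.
- The arm moves only by the tool jog_arm, never from a script. Its argument "rows" is a list of rows, each a list of 2 entries, a list of its own where there are three numbers: the shift along the tool's x, y, z in mm, then the turn, a rotation vector about the tool's x, y, z in rad. A call has 1 to 10 rows; each row is the pose to reach, as a shift and turn from the pose commanded when the call began, along the tool's axes at that moment; what a row does not reach only later rows make up. A row lasts 1/10 s, in which the tool goes at most 50 mm and 8.59 degrees, less where a joint would pass 70% of its speed; a pose out of reach is approached as far as the arm can. A call with a gripper value outside its range is refused whole. "grip" is the finger opening in mm, from 0 to 85.4, set as the call begins (left out, the last holds). The fingers move at their own pace and stop on an object; "force" is the grip in N (left out, the last holds). Time passes only in rows, so rows that repeat a pose let the fingers close. It gives the time, the measured TCP pose, the force, the opening and the grip force at its end, in the units of the state.
- r.sense(): the state, without advancing time (a new reading comes with each control period).
- r.snapshot(name): name is "scene" or "top" or "wrist"; returns (picture, depth): 420x560x3 uint8, blue, green, red; 420x560 float32, mm along the optical axis (not along the pixel's ray), 0 where there is no reading.
- r.camera_params(name): a dict with "fx", "fy", "cx", "cy" (pixels), "dist_coeffs" ([k1, k2, p1, p2, k3] as OpenCV has them; the pictures are not rectified), "pose" (4x4, takes a point from camera to world coordinates); the wrist camera has in their place "tool_from_camera" (4x4, takes a point from camera to tool coordinates, whose origin is the TCP and whose axes are the flange's). Camera axes: x right, y down, z forward; pixel columns grow to the right and rows downward; lengths in mm; the calibration is good to about 2 mm. A picture is of the moment at which its call begins: read the wrist's pose just before it. camera_params takes no time and is no camera call.
- r.hand_in(): hands the job in; it is judged then, once.
The state is a dict: "time": time; "joint_pos": joint angles; "qd": joint speeds; "joint_efforts": joint torques, N m; "tool_pos": TCP position; "tcp_rot": TCP orientation; "ft_force": force on the tool from outside, world axes, zero at the start; "wrist_torque": the same for the moment, N m; "finger_gap": finger opening in mm; "grip_force": force on a finger pad.
Only numpy, scipy, OpenCV 4.12 (cv2) and the standard library are available. Lean on these libraries where they do the work, as an engineer would, in place of code of your own. Each camera call takes 0.05 s, during which the arm holds its last target. There are 200 camera calls.

## Working session

There is one attempt and no reset: what is moved stays moved. The work goes in short steps, Python scripts to look and compute and a tool call to move; the robot and the scene stay as the last step left them, time stands still between calls to the robot, and variables do not carry over. Pictures are saved under pics/ and viewed, at most 10 in all, crops included, and the job is handed in when it is done.

Besides the shell and the picture viewer there is one more tool, called after "Request:" in YAML: its name, and indented under it one key for each argument. jog_arm: Moves the arm, as the interface text tells. Its arguments: {"type":"object","properties":{"rows":{"type":"array"},"grip":{"type":"number"},"force":{"type":"number"}},"required":["rows"]}

```bash
mkdir -p pics
python3 - <<'E'
from bench import r
import cv2,numpy as np
s=r.sense();print({k:np.round(v,2).tolist() for k,v in s.items()})
for n in("scene","top"):
    p,d=r.snapshot(n);cv2.imwrite(f"pics/{n}0.png",p);np.savez(f"pics/{n}0.npz",p=p,d=d)
    c=r.camera_params(n);print(n,{k:np.round(v,3).tolist() for k,v in c.items()})
print(np.round(r.camera_params("wrist")["tool_from_camera"],3).tolist())
E
```

```text
{'time': 0.0, 'joint_pos': [62.37, 7.51, 85.33, -0.0, 87.26, -4.89], 'qd': [0.04, -0.01, -0.0, 0.01, -0.13, -0.12], 'joint_efforts': [-0.0, -56.94, -50.06, -0.0, 0.01, -0.0], 'tool_pos': [231.61, 552.91, 230.25], 'tcp_rot': [-179.9, -0.01, 157.26], 'ft_force': [-0.06, -0.27, -1.04], 'wrist_torque': [0.02, -0.05, 0.02], 'grip_force': 0.0, 'finger_gap': 85.0}
scene {'fx': 450.089, 'fy': 450.089, 'cx': 275.079, 'cy': 200.219, 'dist_coeffs': [-0.143, 0.0, 0.0, 0.0, 0.0], 'pose': [[-0.256, 0.691, -0.677, 1266.629], [0.967, 0.184, -0.178, 193.614], [0.002, -0.7, -0.715, 805.005], [0.0, 0.0, 0.0, 1.0]]}
top {'fx': 441.017, 'fy': 441.017, 'cx': 278.56, 'cy': 210.034, 'dist_coeffs': [-0.049, 0.0, 0.0, 0.0, 0.0], 'pose': [[-0.003, -0.993, 0.116, 470.893], [-1.0, 0.003, 0.002, 2.72], [-0.003, -0.116, -0.993, 914.242], [0.0, 0.0, 0.0, 1.0]]}
[[0.001, -0.953, -0.302, 76.496], [1.0, 0.001, -0.001, -0.721], [0.001, -0.302, 0.953, -142.253], [0.0, 0.0, 0.0, 1.0]]
```

View pics/top0.png

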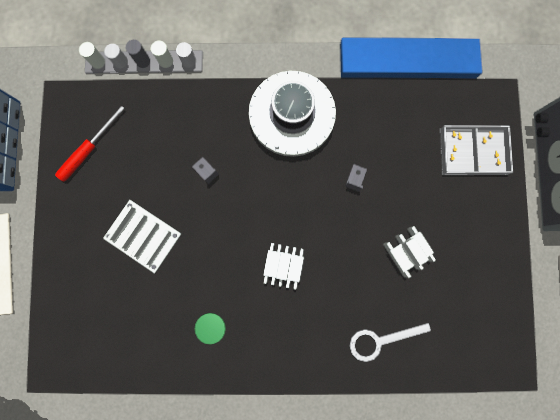

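View pics/scene0.png

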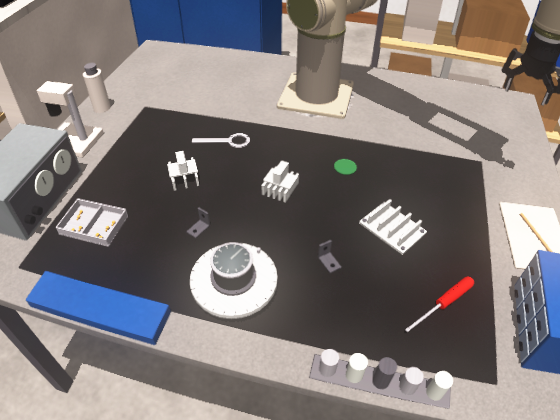

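The top view shows the four-fin base at about (142,236), comb5 at (284,266) and comb3 at (410,252). The turntable is at (292,112). The scene view agrees, with comb3 at (183,168) and the base at (393,226). Next I'll measure comb3 and the base from the depth data.

```bash
cat > h.py <<'E'
import numpy as np,cv2
from bench import r
def cloud(d,c,pose=None):
    K=np.array([[c["fx"],0,c["cx"]],[0,c["fy"],c["cy"]],[0,0,1.]])
    v,u=np.nonzero(d>0)
    q=cv2.undistortPoints(np.stack([u,v],1).astype(np.float64)[:,None],K,np.array(c["dist_coeffs"]))[:,0]
    z=d[v,u].astype(float);P=np.c_[q*z[:,None],z]
    T=np.array(c["pose"]) if pose is None else pose
    return P@T[:3,:3].T+T[:3,3],u,v
def rect(Q):
    (c,s,a)=cv2.minAreaRect(Q[:,:2].astype(np.float32));
    if s[0]<s[1]: s=s[::-1];a+=90
    return np.round([*c,*s,a],1), len(Q)
E
python3 - <<'E'
from h import *
for n in("top","scene"):
    f=np.load(f"pics/{n}0.npz");P,u,v=cloud(f["d"],r.camera_params(n))
    for name,ctr in (("comb3",(410,252)),("base",(142,236)),("comb5",(284,266))):
        if n=="top":
            m=(abs(u-ctr[0])<55)&(abs(v-ctr[1])<55);
            if name=="comb3": C3=np.median(P[m&(P[:,2]>60)],0);c0=C3
            elif name=="base": CB=np.median(P[m&(P[:,2]>8)],0);c0=CB
            else: C5=np.median(P[m&(P[:,2]>60)],0);c0=C5
        else: c0={"comb3":C3,"base":CB,"comb5":C5}[name]
        Q=P[np.hypot(*(P[:,:2]-c0[:2]).T)<95]
        print(n,name,c0.round(1),np.histogram(Q[:,2],bins=range(-10,90,5)))
        for lo,hi in((66,80),(32,46),(7,17),(7,50),(10,80)):
            B=Q[(Q[:,2]>lo)&(Q[:,2]<hi)]
            if len(B)>5: print("  ",lo,hi,*rect(B),B.mean(0).round(1))
E
```

```text
top comb3 [ 489.2 -255.6   75.9] (array([   0,   17, 3406, 1915,   40,   44,   37,   31,   38,  160,  509,
         36,   18,   21,   17,   19,   60,  238,    1]), array([-10,  -5,   0,   5,  10,  15,  20,  25,  30,  35,  40,  45,  50,
        55,  60,  65,  70,  75,  80,  85]))
   66 80 [ 489.7 -257.2   50.6   21.    32.3] 314 [ 489.4 -256.4   75.6]
   32 46 [ 490.4 -257.5   81.    72.4   30.4] 716 [ 489.3 -254.9   41.2]
   7 17 [ 489.3 -256.3  185.7  177.    17.8] 335 [ 491.1 -249.6    8.7]
   7 50 [ 489.3 -256.3  185.7  177.    17.8] 1171 [ 490.  -253.    30.5]
   10 80 [ 486.6 -242.5  101.9   89.9  120.6] 1268 [ 489.4 -254.    47.9]
top base [523.2 284.4  13.8] (array([   0,    6, 2178, 1484, 1631,  260,  107,  120,  115,  278,  303,
          0,    0,    0,    0,    0,    0,    0,    0]), array([-10,  -5,   0,   5,  10,  15,  20,  25,  30,  35,  40,  45,  50,
        55,  60,  65,  70,  75,  80,  85]))
   32 46 [525.3 287.4 100.2  80.   57.4] 650 [524.4 287.   39.3]
   7 17 [527.  286.2 182.8 178.7  98.4] 2088 [522.6 282.9  12.2]
   7 50 [527.  286.2 182.8 178.7  98.4] 3106 [523
[... 1780 characters left out ...]
  57.3] 1747 [533.9 287.8  18.9]
   10 80 [526.  286.9 129.2  98.   57.4] 1409 [534.1 289.1  21.3]
scene comb5 [462.2  -3.3  76.6] (array([   0,  188, 1882,   96,   60,   55,   70,   44,   66,  190,  139,
         22,   21,   24,   28,   21,   98,   28,    0]), array([-10,  -5,   0,   5,  10,  15,  20,  25,  30,  35,  40,  45,  50,
        55,  60,  65,  70,  75,  80,  85]))
   66 80 [464.   -3.5  54.7  21.2 170. ] 143 [466.1  -2.8  73.1]
   32 46 [465.6  -3.9  80.   73.2 170.6] 381 [472.2  -0.7  38.8]
   7 17 [484.    4.  103.9  62.8 117.5] 119 [487.4  -0.   11.9]
   7 50 [474.8  -5.4  98.5  73.3 170.6] 681 [478.5  -0.6  30.8]
   10 80 [465.6  -3.9  80.   73.2 170.6] 866 [475.6  -0.9  41.1]
```

comb3 is at about (490,-257.5), with its fins at 30–31° and its rib top at z 76, which fits 4 mm of mat plus 72 mm. The base is at about (525,287), with its fins at -32.6°, and the 131x96 plate and 97x81 fin outlines match the given sizes. I'll move above comb3 now.

Request:
jog_arm:
  rows:
    - [[-60,-70,0],[0,0,0.14]]
    - [[-90,-105,0],[0,0,0.28]]
    - [[-120,-140,0],[0,0,0.4]]
    - [[-150,-175,0],[0,0,0.5]]
    - [[-180,-210,0],[0,0,0.62]]
    - [[-210,-245,0],[0,0,0.75]]
    - [[-240,-280,0],[0,0,0.88]]
    - [[-270,-315,0],[0,0,1.0]]
    - [[-300,-350,0],[0,0,1.12]]
    - [[-330,-386,0],[0,0,1.25]]
  grip: 50
  force: 50

```text
time: 1.1
tool_pos: [384.7, 75.4, 231.2]
tcp_rot: [180.0, -0.0, 85.4]
ft_force: [1.3, 0.3, -0.8]
finger_gap: 50.1
grip_force: 0.0
```

Request:
jog_arm:
  rows:
    - [[-36,15,0],[0,0,0.11]]
    - [[-76,31,0],[0,0,0.23]]
    - [[-116,47,0],[0,0,0.36]]
    - [[-156,63,0],[0,0,0.49]]
    - [[-196,79,0],[0,0,0.61]]
    - [[-236,95,0],[0,0,0.73]]
    - [[-270,108,0],[0,0,0.84]]
    - [[-298,119,0],[0,0,0.92]]
    - [[-314,126,0],[0,0,0.962]]
    - [[-318,128,0],[0,0,0.962]]

```text
time: 2.1
tool_pos: [488.0, -251.1, 230.5]
tcp_rot: [-179.9, 0.0, 30.4]
ft_force: [-1.4, 0.9, 0.3]
finger_gap: 50.0
grip_force: 0.0
```

```bash
cat > w.py <<'E'
from h import *
from scipy.spatial.transform import Rotation as Ro
def wrist(name):
    s=r.sense();p,d=r.snapshot("wrist");cv2.imwrite(f"pics/{name}.png",p)
    c=r.camera_params("wrist");T=np.eye(4);T[:3,:3]=Ro.from_euler("xyz",s["tcp_rot"],degrees=True).as_matrix();T[:3,3]=s["tool_pos"]
    P,u,v=cloud(d,c,T@np.array(c["tool_from_camera"]))
    print(s["time"],np.round(s["tool_pos"],1),np.round(s["tcp_rot"],2),np.round(s["ft_force"],1),s["finger_gap"],s["grip_force"]);return P,u,v,s
E
python3 - <<'E'
from w import *
P,u,v,s=wrist("w1")
Q=P[np.hypot(*(P[:,:2]-[490,-257]).T)<70]
for lo,hi in((66,84),(34,48)):
    B=Q[(Q[:,2]>lo)&(Q[:,2]<hi)];print(lo,*rect(B),np.median(B[:,2]))
print(np.percentile(Q[:,2],5))
E
```

```text
2.1 [ 488.  -251.1  230.5] [-1.7995e+02  5.0000e-02  3.0370e+01] [-1.4  0.9  0.3] 49.965906305133366 0.0
66 [ 488.8 -259.9   50.3   19.8   31.3] 1258 75.57751684970552
34 [ 489.1 -259.8   79.5   72.1   31.6] 2991 41.419997014420574
3.2950533738430865
```

View pics/w1.png

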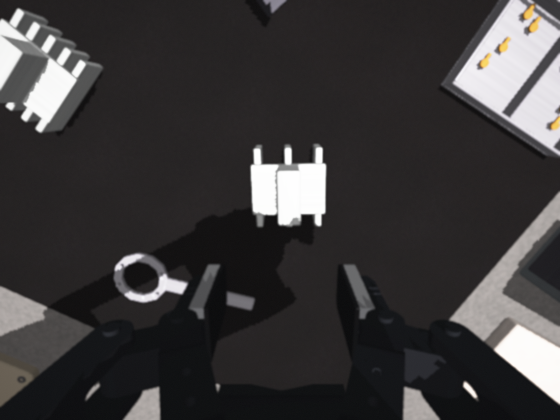

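The wrist view shows comb3 centred at about (288,188), with its fins along the image vertical, between the fingers. The picture was taken while the arm was still settling, so I'll go lower and measure again.

Request:
jog_arm:
  rows:
    - [[0,0,20],[0,0,0]]
    - [[0,0,50],[0,0,-0.016]]
    - [[0,0,75],[0,0,-0.016]]
    - [[0,0,90],[0,0,-0.016]]
    - [[0,0,90],[0,0,-0.016]]
    - [[0,0,90],[0,0,-0.016]]

```text
time: 2.75
tool_pos: [488.5, -249.1, 142.1]
tcp_rot: [180.0, -0.0, 31.5]
ft_force: [-0.4, -0.2, 1.2]
finger_gap: 49.7
grip_force: 0.0
```

Run:
```python
from w import *
P,u,v,s=wrist("w2")
Q=P[np.hypot(*(P[:,:2]-[490,-257]).T)<70]
for lo,hi in((66,84),(34,48)):
    B=Q[(Q[:,2]>lo)&(Q[:,2]<hi)];print(lo,*rect(B),np.median(B[:,2]))
print(np.round(np.array([[np.cos(a),np.sin(a)],[np.sin(a),-np.cos(a)]]),4) if (a:=np.radians(s["tcp_rot"][2])) else 0)
```

```text
2.75 [ 488.5 -249.1  142.1] [ 1.7998e+02 -1.0000e-02  3.1490e+01] [-0.4 -0.2  1.2] 49.723571315900465 0.0
66 [ 489.1 -259.8   49.8   19.6   31.5] 2281 75.5450177697368
34 [ 488.7 -260.    80.3   72.1   31.7] 5142 41.42608409789764
[[ 0.8527  0.5224]
 [ 0.5224 -0.8527]]
```

comb3 is at (489,-260) with yaw 31.5° in the wrist frame. I'll correct for that, lower, and close.

Request:
jog_arm:
  rows:
    - [[-5,9.6,10],[0,0,0]]
    - [[-5,9.6,30],[0,0,0]]
    - [[-5,9.6,50],[0,0,0]]
    - [[-5,9.6,65],[0,0,0]]
    - [[-5,9.6,78],[0,0,0]]
    - [[-5,9.6,87],[0,0,0]]
    - [[-5,9.6,92],[0,0,0]]
    - [[-5,9.6,94],[0,0,0]]
    - [[-5,9.6,94],[0,0,0]]

```text
time: 3.7
tool_pos: [489.2, -260.4, 47.6]
tcp_rot: [180.0, -0.0, 31.5]
ft_force: [-0.3, -0.4, 0.1]
finger_gap: 50.0
grip_force: 0.0
```

Request:
jog_arm:
  rows:
    - [[0,0,0],[0,0,0]]
    - [[0,0,0],[0,0,0]]
    - [[0,0,0],[0,0,0]]
    - [[0,0,0],[0,0,0]]
    - [[0,0,0],[0,0,0]]
    - [[0,0,0],[0,0,0]]
    - [[0,0,0],[0,0,0]]
    - [[0,0,0],[0,0,0]]
  grip: 10
  force: 60

```text
time: 4.5
tool_pos: [489.4, -260.5, 48.0]
tcp_rot: [179.9, -0.0, 31.5]
ft_force: [-1.7, 0.6, 6.2]
finger_gap: 18.9
grip_force: 59.8
```

Request:
jog_arm:
  rows:
    - [[0,0,-5],[0,0,0]]
    - [[0,0,-15],[0,0,0]]
    - [[0,0,-30],[0,0,0]]
    - [[0,0,-50],[0,0,0]]
    - [[0,0,-70],[0,0,0]]
    - [[0,0,-90],[0,0,0]]
    - [[0,0,-110],[0,0,0]]
    - [[0,0,-125],[0,0,0]]
    - [[0,0,-130],[0,0,0]]
    - [[0,0,-130],[0,0,0]]

```text
time: 5.5
tool_pos: [489.4, -260.6, 178.4]
tcp_rot: [179.9, -0.0, 31.4]
ft_force: [0.2, -0.4, -2.8]
finger_gap: 19.2
grip_force: 58.9
```

Run:
```python
from w import *
P,u,v,s=wrist("w3")
p=np.array(s["tool_pos"]);a=np.radians(s["tcp_rot"][2]);R=np.array([[np.cos(a),np.sin(a)],[np.sin(a),-np.cos(a)]])
L=np.c_[(P[:,:2]-p[:2])@R.T,P[:,2]-p[2]]
B=L[(abs(L[:,0])<60)&(abs(L[:,1])<60)&(L[:,2]<-2)&(L[:,2]>-15)]
print(rect(B),np.median(B[:,2]))
A=np.c_[B[:,:2],np.ones(len(B))];print(np.linalg.lstsq(A,B[:,2],rcond=None)[0])
```

```text
5.5 [ 489.4 -260.6  178.4] [ 1.7991e+02 -4.0000e-02  3.1440e+01] [ 0.2 -0.4 -2.8] 19.214809207659826 58.87003540992737
(array([ 9.3,  1.1, 72.2, 61.5, 90. ]), 7808) -6.699602831826951
[-1.01763128e-01  6.33769401e-04 -6.00715582e+00]
```

View pics/w3.png

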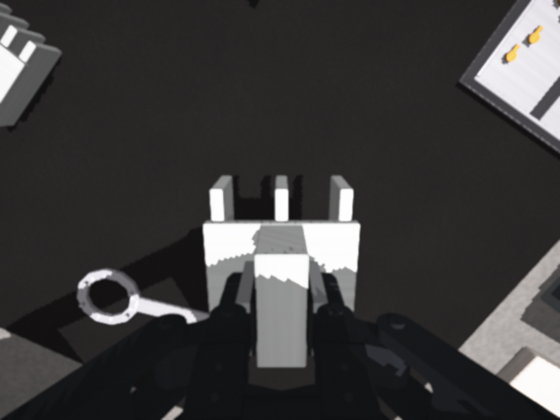

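Held: comb3 hangs between the pads with its three fins visible at about (221,200), (281,200) and (342,200). Next I'll check its pitch on the flat faces alone.

```bash
cat >> w.py <<'E'
def tilt(P,s):
    p=np.array(s["tool_pos"]);a=np.radians(s["tcp_rot"][2]);R=np.array([[np.cos(a),np.sin(a)],[np.sin(a),-np.cos(a)]])
    L=np.c_[(P[:,:2]-p[:2])@R.T,P[:,2]-p[2]]
    for nm,m in(("rib",(abs(L[:,0])<22)&(abs(L[:,1])<8)&(abs(L[:,2]-27)<8)),("plate",(L[:,0]>2)&(L[:,0]<23)&(abs(L[:,1])>14)&(abs(L[:,1])<33)&(abs(L[:,2]+6)<7)),("fins",(L[:,0]>27)&(L[:,0]<50)&(abs(L[:,1])<36)&(abs(L[:,2]+11)<7))):
        B=L[m]
        if len(B)<20: print(nm,len(B));continue
        A=np.c_[B[:,:2],np.ones(len(B))];print(nm,len(B),np.linalg.lstsq(A,B[:,2],rcond=None)[0].round(3),rect(B)[0],np.round(B.max(0),1),np.round(B.min(0),1))
    return L
E
python3 - <<'E'
from w import *
P,u,v,s=wrist("w4");L=tilt(P,s)
B=L[(abs(L[:,1])<36)&(L[:,0]>-30)&(L[:,0]<60)]
for x in range(-30,55,5):
    C=B[(B[:,0]>=x)&(B[:,0]<x+5)]
    print(x,[ (round(float(np.median(q)),1),len(q)) if len(q:=C[(C[:,2]>lo)&(C[:,2]<hi),2])>5 else None for lo,hi in((-20,4),(18,40))])
E
```

```text
5.55 [ 488.9 -260.2  177.1] [-180.      0.     31.44] [-0.7 -0.3 -3.7] 19.316614030237588 58.87015700340271
rib 4161 [-4.0000e-03  0.0000e+00  2.7598e+01] [-0.  0. 44. 16.  0.] [22.   8.  29.5] [-22.   -8.   25.6]
plate 3236 [ 3.000e-03 -1.000e-03 -6.477e+00] [12.5 -0.  66.  21.  90. ] [23.  33.  -4.2] [  2.  -33.   -8.4]
fins 1229 [-1.050e-01 -3.000e-03 -8.572e+00] [33.5  0.9 66.2 13.1 89.8] [40.1 34.  -9.9] [ 27.  -32.2 -18. ]
-30 [None, (27.1, 28)]
-25 [None, (27.6, 478)]
-20 [(-6.5, 124), (27.7, 533)]
-15 [(-6.5, 217), (27.7, 558)]
-10 [(-6.4, 283), (27.8, 722)]
-5 [(-6.5, 376), (27.7, 717)]
0 [(-6.5, 667), (27.8, 740)]
5 [(-6.5, 900), (27.6, 1407)]
10 [(-6.5, 996), (27.8, 1648)]
15 [(-6.4, 1035), (27.5, 655)]
20 [(-6.6, 1968), (27.0, 1100)]
25 [(-11.5, 490), (23.8, 56)]
30 [(-11.7, 467), None]
35 [(-12.0, 577), None]
40 [None, None]
45 [None, None]
50 [None, None]
```

comb3 sits flat and centred, with its origin 44.5 mm below the TCP. I'll carry it toward the base.

Request:
jog_arm:
  rows:
    - [[4,-6,-8],[0,0,-0.03]]
    - [[14,-20,-18],[0,0,-0.09]]
    - [[30,-42,-25],[0,0,-0.19]]
    - [[48,-68,-25],[0,0,-0.3]]
    - [[66,-94,-25],[0,0,-0.42]]
    - [[84,-120,-25],[0,0,-0.54]]
    - [[102,-146,-25],[0,0,-0.65]]
    - [[120,-172,-25],[0,0,-0.77]]
    - [[139,-198,-25],[0,0,-0.89]]
    - [[158,-224,-25],[0,0,-1.0]]

```text
time: 6.6
tool_pos: [506.3, 15.0, 202.0]
tcp_rot: [-179.9, -0.0, 89.1]
ft_force: [0.9, 0.6, -2.6]
finger_gap: 19.3
grip_force: 58.9
```

Request:
jog_arm:
  rows:
    - [[30,2,0],[0,0,-0.12]]
    - [[61,4,0],[0,0,-0.24]]
    - [[92,5,0],[0,0,-0.36]]
    - [[123,6,0],[0,0,-0.48]]
    - [[154,7,0],[0,0,-0.6]]
    - [[185,8,0],[0,0,-0.71]]
    - [[214,9,0],[0,0,-0.82]]
    - [[240,11,0],[0,0,-0.92]]
    - [[260,12,0],[0,0,-0.99]]
    - [[270,12.5,0],[0,0,-1.023]]

```text
time: 7.6
tool_pos: [524.4, 284.8, 201.7]
tcp_rot: [-179.9, -0.1, 147.6]
ft_force: [0.1, -0.3, -3.5]
finger_gap: 19.0
grip_force: 59.0
```

Request:
jog_arm:
  rows:
    - [[4,0,0],[0,0,0]]
    - [[4,0,0],[0,0,0]]
    - [[4,0,0],[0,0,0]]

```text
time: 7.9
tool_pos: [521.8, 284.2, 202.3]
tcp_rot: [-180.0, 0.0, 147.3]
ft_force: [0.6, -0.6, -3.5]
finger_gap: 19.1
grip_force: 59.0
```

```bash
cat > b.py <<'E'
from w import *
from scipy.optimize import minimize
import sys
P,u,v,s=wrist(sys.argv[1]);L=tilt(P,s)
Q=P[(P[:,2]>20)&(P[:,2]<46)&(np.hypot(*(P[:,:2]-[525,287]).T)<70)]
F=P[(P[:,2]>37)&(P[:,2]<44)&(np.hypot(*(P[:,:2]-[525,287]).T)<70)]
G=P[(P[:,2]>8)&(P[:,2]<44)&(np.hypot(*(P[:,:2]-[525,287]).T)<90)]
if len(F): print("fintops",rect(F),np.median(F[:,2])); print("plate",rect(G))
# fin tops in base frame about the (525.2,287.2,-32.6) estimate
a=np.radians(-32.6);c,k=np.cos(a),np.sin(a);D=F[:,:2]-[525.2,287.2];X=D@[c,k];Y=D@[-k,c]
for y0 in(-45,-15,15,45):
    m=abs(Y-y0)<9
    if m.sum()>20: print(y0,m.sum(),"x",np.percentile(X[m],[1,99]).round(1),"y",np.percentile(Y[m],[3,97]).round(1),"slope",np.polyfit(X[m],Y[m],1).round(3))
E
python3 b.py w5
```

```text
7.9 [521.8 284.2 202.3] [-1.7997e+02  1.0000e-02  1.4727e+02] [ 0.6 -0.6 -3.5] 19.079733854514615 59.00933504104614
rib 4166 [-3.0000e-03 -3.0000e-03  2.7597e+01] [  0.  -0.  44.  16. 180.] [22.   8.  29.5] [-22.   -8.   25.5]
plate 3255 [-0.000e+00 -4.000e-03 -6.441e+00] [12.5  0.  66.  21.  90. ] [23.  33.  -4.6] [  2.  -33.   -8.2]
fins 1197 [-1.140e-01 -1.000e-03 -8.334e+00] [33.4 -0.7 66.1 12.7 90.1] [39.7 32.4 -9.7] [ 27.  -33.7 -18. ]
fintops (array([517.9, 289.9,  96.1,  67.1,  57.1]), 1607) 39.52288015817186
plate (array([518.4, 289.7, 129.9,  84.3,  57.1]), 9160)
-45 492 x [-40.8  25. ] y [-49.2 -43.6] slope [-8.0000e-03 -4.6426e+01]
-15 437 x [-40.5  24.9] y [-19.2 -14.2] slope [-1.1000e-02 -1.6749e+01]
15 488 x [-40.3  24.6] y [10.3 16.1] slope [-5.0000e-03  1.3184e+01]
45 190 x [-40.4 -17.2] y [40.5 46.1] slope [-1.7000e-02  4.2682e+01]
```

View pics/w5.png

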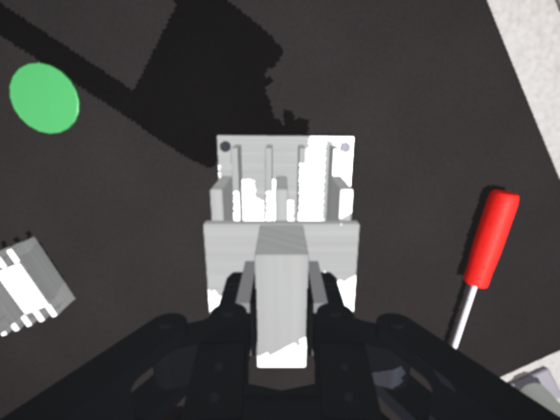

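The wrist view shows the base under the comb: plate edge at about row 140, columns 218–355, and channels lined up with the comb fins. The base measures about (523.9,286.0) at yaw 147.0° in the wrist frame. I'll make a small correction and lower to just above the fin tops.

Request:
jog_arm:
  rows:
    - [[-0.8,2.6,8],[0,0,0.004]]
    - [[-0.8,2.6,22],[0,0,0.004]]
    - [[-0.8,2.6,40],[0,0,0.004]]
    - [[-0.8,2.6,58],[0,0,0.004]]
    - [[-0.8,2.6,75],[0,0,0.004]]
    - [[-0.8,2.6,90],[0,0,0.004]]
    - [[-0.8,2.6,100],[0,0,0.004]]
    - [[-0.8,2.6,106],[0,0,0.004]]
    - [[-0.8,2.6,108],[0,0,0.004]]
    - [[-0.8,2.6,108],[0,0,0.004]]

```text
time: 8.95
tool_pos: [524.2, 286.9, 94.5]
tcp_rot: [180.0, 0.0, 147.1]
ft_force: [-0.0, 0.1, -3.0]
finger_gap: 19.1
grip_force: 59.1
```

```bash
python3 b.py w6
python3 - <<'E'
import cv2
from h import *
p,d=r.snapshot("scene");a=cv2.imread("pics/w6.png")
cv2.imwrite("pics/m6.png",np.hstack([cv2.resize(p[150:300,320:480],None,fx=2.5,fy=2.5,interpolation=cv2.INTER_CUBIC),cv2.resize(a[100:400,130:430],(375,375))]))
E
```

```text
8.95 [524.2 286.9  94.5] [1.7998e+02 1.0000e-02 1.4712e+02] [-0.   0.1 -3. ] 19.122741503934943 59.109880328178406
rib 4165 [-4.0000e-03 -2.0000e-03  2.7588e+01] [  0.    0.   44.   16.  179.9] [22.   8.  29.4] [-22.   -8.   25.4]
plate 3256 [ 1.00e-03 -2.00e-03 -6.47e+00] [12.5 -0.  66.  21.  89.9] [23.  33.  -4.2] [  2.  -33.   -8.5]
fins 1194 [-9.700e-02 -3.000e-03 -8.904e+00] [33.3 -0.6 66.1 12.6 90. ] [39.7 32.5 -9.4] [ 27.  -33.6 -18. ]
fintops (array([522.7, 286.8,  96.3,  78.6,  57. ]), 2164) 39.49416664928742
plate (array([523.3, 286.4, 130.2,  96. ,  56.8]), 13196)
-45 631 x [-41.1  33.2] y [-49.5 -43.5] slope [ -0.055 -47.783]
-15 517 x [-41.  -10.8] y [-19.3 -13.7] slope [-1.5000e-02 -1.6844e+01]
15 518 x [-40.8 -10.6] y [10.5 16.2] slope [-1.0000e-02  1.3075e+01]
45 498 x [-40.5  -9.9] y [40.7 46. ] slope [1.7000e-02 4.3783e+01]
```

View pics/m6.png

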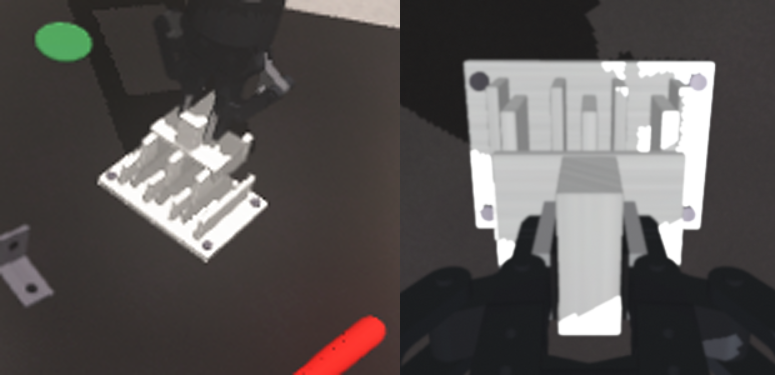

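The left crop shows the comb held just above the base. The right crop shows its three fins at x 515, 590 and 663, each between base fins at 495, 558, 620 and about 675, so they line up with the channels. I'll lower in small steps.

Request:
jog_arm:
  rows:
    - [[0.2,-0.7,3],[0,0,0]]
    - [[0.2,-0.7,7],[0,0,0]]
    - [[0.2,-0.7,11],[0,0,0]]
    - [[0.2,-0.7,15],[0,0,0]]
    - [[0.2,-0.7,19],[0,0,0]]
    - [[0.2,-0.7,23],[0,0,0]]
    - [[0.2,-0.7,27],[0,0,0]]
    - [[0.2,-0.7,30],[0,0,0]]
    - [[0.2,-0.7,32.5],[0,0,0]]
    - [[0.2,-0.7,34],[0,0,0]]

```text
time: 10.05
tool_pos: [523.4, 286.3, 60.0]
tcp_rot: [-180.0, -0.0, 147.1]
ft_force: [0.6, 0.3, -2.7]
finger_gap: 19.2
grip_force: 59.1
```

Request:
jog_arm:
  rows:
    - [[0,0,0.5],[0,0,0]]
    - [[0,0,1],[0,0,0]]
    - [[0,0,1.5],[0,0,0]]
    - [[0,0,2],[0,0,0]]
    - [[0,0,2.5],[0,0,0]]
    - [[0,0,3],[0,0,0]]

```text
time: 10.65
tool_pos: [523.5, 286.4, 57.3]
tcp_rot: [180.0, 0.0, 147.1]
ft_force: [-0.1, -0.5, -2.6]
finger_gap: 18.7
grip_force: 59.1
```

Request:
jog_arm:
  rows:
    - [[0,0,0.3],[0,0,0]]
    - [[0,0,0.6],[0,0,0]]
    - [[0,0,0.9],[0,0,0]]
    - [[0,0,1.2],[0,0,0]]

```text
time: 11.05
tool_pos: [523.5, 286.3, 56.1]
tcp_rot: [-180.0, 0.0, 147.1]
ft_force: [-2.1, -0.9, 0.2]
finger_gap: 18.8
grip_force: 59.6
```

Request:
jog_arm:
  rows:
    - [[0,0,0.2],[0,0,0]]
    - [[0,0,0.4],[0,0,0]]
    - [[0,0,0.4],[0,0,0]]

```text
time: 11.35
tool_pos: [523.5, 286.4, 56.1]
tcp_rot: [180.0, 0.0, 147.1]
ft_force: [-3.3, -1.3, 4.4]
finger_gap: 18.9
grip_force: 59.9
```

comb3 has touched down with about 7 N. Release.

Request:
jog_arm:
  rows:
    - [[0,0,0],[0,0,0]]
    - [[0,0,0],[0,0,0]]
    - [[0,0,0],[0,0,0]]
    - [[0,0,0],[0,0,0]]
    - [[0,0,0],[0,0,0]]
  grip: 45

```text
time: 11.85
tool_pos: [523.6, 286.4, 55.7]
tcp_rot: [180.0, 0.0, 147.1]
ft_force: [-0.1, 1.1, 1.0]
finger_gap: 45.2
grip_force: 0.0
```

Request:
jog_arm:
  rows:
    - [[0,0,-3],[0,0,0]]
    - [[0,0,-10],[0,0,0]]
    - [[0,0,-25],[0,0,0]]
    - [[0,0,-45],[0,0,0]]
    - [[0,0,-65],[0,0,0]]
    - [[0,0,-85],[0,0,0]]
    - [[0,0,-105],[0,0,0]]
    - [[0,0,-120],[0,0,0]]
    - [[0,0,-130],[0,0,0]]
    - [[0,0,-130],[0,0,0]]

```text
time: 12.85
tool_pos: [524.5, 286.8, 188.0]
tcp_rot: [179.8, 0.1, 147.1]
ft_force: [0.0, -0.4, 0.1]
finger_gap: 44.8
grip_force: 0.0
```

Run:
```python
from w import *
P,u,v,s=wrist("w7")
Q=P[np.hypot(*(P[:,:2]-[523.4,286.3]).T)<85]
for lo,hi in((76,92),(46,54),(38.5,41.5),(8,90)):
    B=Q[(Q[:,2]>lo)&(Q[:,2]<hi)];A=np.c_[B[:,:2]-[523.4,286.3],np.ones(len(B))]
    print(lo,*rect(B),np.median(B[:,2]).round(2),np.linalg.lstsq(A,B[:,2],rcond=None)[0].round(3))
p,d=r.snapshot("scene");t,d=r.snapshot("top");a=cv2.imread("pics/w7.png")
cv2.imwrite("pics/m7.png",np.hstack([cv2.resize(p[150:300,320:470],(380,380)),cv2.resize(a[60:360,130:430],(380,380))]))
```

```text
12.85 [524.5 286.8 188. ] [1.7984e+02 1.1000e-01 1.4713e+02] [ 0.  -0.4  0.1] 44.76966839527643 0.0
76 [523.9 285.7  50.4  19.7 146.5] 1749 83.57 [ 1.0000e-02 -1.1000e-02  8.3477e+01]
46 [520.5 287.9  72.7  70.3  55.1] 3445 49.59 [-1.0000e-03 -1.0000e-03  4.9595e+01]
38.5 [523.5 286.3  95.8  79.8  56.7] 1530 39.6 [-0.     0.    39.631]
8 [523.4 286.3 130.1  96.3  57.1] 13887 39.31 [ 0.169 -0.118 38.061]
```

View pics/m7.png

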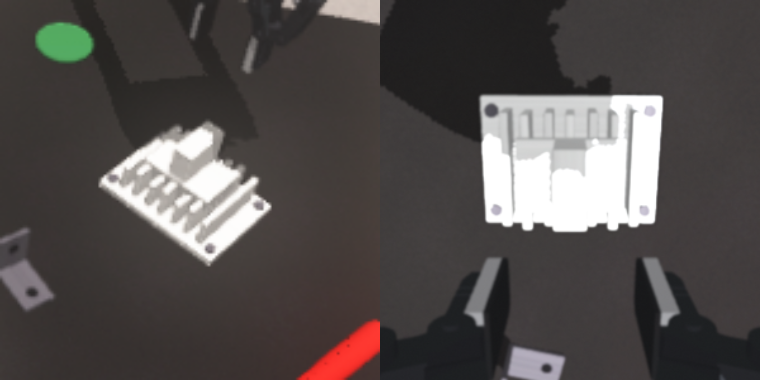

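The comb's fins sit in the three channels. Its rib top is 8.0 mm higher than it was on the mat, which is exactly home, and its plate is level. Centring is within about 1 mm, and the gripper is clear of it.

```bash
python3 -c "
from bench import r
print(r.hand_in())"
```

```text
the job is handed in; nothing more can be done
None
```

comb3 stands fully home in the base, level, centred to about 1 mm and released; I moved neither comb5 nor the turntable, and the job is handed in at about 13 s.

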